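# Press the dough sheeter's stop bar

## Task

Stop the dough sheeter: press the long stop bar on the pastry board down near its middle, so that both ends go down together without rocking, keep it fully down for about a second, then let it spring back up. Leave the short jog bar alone.

Things in the scene. Friction and masses are not known exactly. Their poses are not given: they have to be found in the camera images.
- stop_unit: Long bar switch fixed on a 20 mm thick beech board: grey housing 300 x 70 x 36 mm high, aluminium bar 260 x 32 x 12 mm above it. Origin: centre of the housing's underside; z up, y along the bar. Middle of the bar's top: 62 mm above the origin. The bar springs straight down 12 mm to a solid stop: moves from 1 N, fully down at 7 N, does not latch.
- stop_end_a (a point): Point on top of the long bar, on its centre line, 120 mm from the middle towards the unit's +y; 62 mm above the unit's origin when up, 50 mm fully down. Its z is normal to the bar's top. The bar also rocks about its middle (12 N m/rad): pressed off centre, the far end lags. It switches when both ends are 8 mm or more down.
- stop_end_b (a point): The same point at the other end of the long bar, 120 mm from the middle towards the unit's -y.
- jog_top (a point): Middle of the top of the short jog bar, the bystander switch to be left alone: same materials, height and width, but its bar is only 100 mm long and its housing 140 x 70 mm. It stands on the same board, to the left or right of the long one, and yields at about 1 N.

How it is judged (in metres and radians):
On the way:
1. both ends of the long bar are at least 8 mm down at once, for 0.7 s (z of each of stop_end_a, stop_end_b in the frame of stop_unit below 0.054 m), for 0.7 s.
At the end, for the whole second after the job is handed in: The long bar has been let go and is up again, both ends within 3 mm of their rest height; the short bar is where it was, within 4 mm (z of each of stop_end_a, stop_end_b in the frame of stop_unit above 0.059 m and distance of jog_top from where it was at the start of the episode below 0.004 m); the robot touches nothing.
It fails at once if the long bar is rocked more than 0.07 rad (4 degrees) out of level (angle between stop_end_a's own z axis and vertical above 0.07 rad).
It fails at once if the short jog bar is pressed by more than 4 mm (distance of jog_top from where it was at the start of the episode above 0.004 m).
It also fails if it takes over 26 s, if anything falls off the work surface, if the arm or the gripper's body presses on something with over 40 N, if the wrist force passes 120 N, or if a joint passes its speed limit or range.

## Robot

A 6-joint arm with a two-finger parallel gripper is mounted at the origin on the work surface. World frame = base frame: x ahead of the robot, y to its left, z up, the work surface at z = 0. Lengths are in mm, angles in rad, forces in N, time in s.
With the tool pointing down it reaches from about 350 to 875 mm from the base axis. Payload 4.2 kg.
Tool frame: the origin (TCP) lies at the very end of the fingers, on their centre line; the grasp point (between the pads) lies arm.grip_point_offset behind it (arm.grip_point_offset is the distance from the TCP to the grasp point, in mm); z points along the fingers, y is the line along which they close (so a half turn about z gives the same grasp; the last joint's range is limited). The gripper opens to 85 mm and grips with 20 to 120 N. Pads are 22 mm wide; open, the fingers measure 114 mm over their backs; the gripper's body (76 mm by 85 mm) begins 54 mm behind the grasp point. The pads swing forward as they close: fully open they stand 13 mm farther back than shut.
Start: joints at [-0.963, 0.385, 0.008, 0, -1.194, -0.259], TCP at [213.621, -587.337, 231.312] pointing down, gripper open.
Joint ranges: [-3.14, 3.14], [-1.21, 2.06], [-1.07, 1.41], [-3.16, 2.05], [-2.99, -0.16], [-3.1, 3.1]. Speed limits (rad/s): [2.79, 2.79, 3.14, 3.14, 3.14, 3.14].

## Interface

Orientations are given as a unit quaternion [x, y, z, w].
In Python, from bench import arm, cams, ticket gives the robot as it stands.
- The arm moves only by the tool servo_tool, never from a script. Its argument "commands" is a list that holds one entry, the list of rows, each a list of 7 numbers: the closure in counts, from 0 (fully open) to 255 (shut), then the shift along the tool's x, y, z in m, then the turn, a rotation vector about the tool's x, y, z in degrees. In form: [[[grip, x, y, z, ax, ay, az], ...]]. A call has 1 to 10 rows; each row shifts and turns the commanded pose from where the row before left it, along the tool's axes as they then stand; what a row does not reach is not made up. A row lasts 1/12 s, in which the tool goes at most 41.7 mm and 7.16 degrees, less where a joint would pass 70% of its speed; a pose out of reach is approached as far as the arm can. A call with a gripper value outside its range is refused whole. The fingers move at their own pace and stop on an object; the grip force is fixed at half the most. Time passes only in rows, so rows that do not move let the fingers close. It gives the time, the measured TCP pose, the force, the opening and the grip force at its end, in the units of the state.
- arm.read_state(): the state, without advancing time (a new reading comes with each control period).
- cams.get_image(name): name is "scene" or "top"; returns a dict with "frame" (400x640x3 uint8, blue, green, red), "K" (3x3 intrinsics, pixels), "T" (4x4, takes a point from camera to world coordinates). Camera axes: x right, y up, looking along -z (the intrinsics and any distortion apply to the point x, -y, -z); pixel columns grow to the right and rows downward; lengths in mm; the calibration is good to about 2 mm. A picture is of the moment at which its call begins. There is no depth.
- ticket.job_done(): hands the job in; it is judged then, once.
The state is a dict: "clock": time; "joints": joint angles; "joint_vel": joint speeds; "joint_efforts": joint torques, N m; "position": TCP position; "ee_rot": TCP orientation; "contact_force": force on the tool from outside, world axes, zero at the start; "wrist_torque": the same for the moment, N m; "gripper_width": finger opening in mm; "grasp_force": force on a finger pad.
Only numpy, scipy, OpenCV 4.12 (cv2) and the standard library are available. Lean on these libraries where they do the work, as an engineer would, in place of code of your own. Each camera call takes 0.05 s, during which the arm holds its last target. There are 200 camera calls.

## Working session

There is one attempt and no reset: what is moved stays moved. The work goes in short steps, Python scripts to look and compute and a tool call to move; the robot and the scene stay as the last step left them, time stands still between calls to the robot, and variables do not carry over. Pictures are saved under pics/ and viewed, at most 10 in all, crops included, and the job is handed in when it is done.

Besides the shell and the picture viewer there is one more tool, called after "Emit:" by a JSON object that holds its "name" and its "arguments". servo_tool: Moves the arm, as the interface text tells. Its arguments: {"type":"object","properties":{"commands":{"type":"array","items":{"type":"array","items":{"type":"array","items":{"type":"number"}}}}},"required":["commands"]}

```bash
mkdir -p pics; python3 - <<'E'
from bench import arm,cams
import cv2,numpy as np
for n in("scene","top"):
    d=cams.get_image(n);cv2.imwrite(f"pics/{n}1.png",d["frame"]);np.savez(f"{n}1.npz",**d)
    print(n,d["K"].tolist(),d["T"].round(3).tolist(),[k for k in d])
s=arm.read_state();print(s["clock"],s["position"],s["ee_rot"],s["gripper_width"],arm.grip_point_offset)
E
```

```text
scene [[429.63795721173955, 0.0, 321.6966154325823], [0.0, 429.63795721173955, 206.70262771293437], [0.0, 0.0, 1.0]] [[-0.702, -0.503, 0.504, 1115.466], [0.712, -0.51, 0.483, 510.851], [0.014, 0.698, 0.716, 874.781], [0.0, 0.0, 0.0, 1.0]] ['frame', 'K', 'T']
top [[403.255478074123, 0.0, 323.82542745600176], [0.0, 403.255478074123, 198.8940321428788], [0.0, 0.0, 1.0]] [[0.013, 0.987, -0.16, 429.451], [-1.0, 0.014, 0.001, -23.46], [0.003, 0.16, 0.987, 949.838], [0.0, 0.0, 0.0, 1.0]] ['frame', 'K', 'T']
0.1 [ 213.42826326 -586.87746793  230.33148554] [-1.73430853e-01  9.84845564e-01  9.50393700e-04 -2.27763841e-04] 85.09775504897972 18.700000000000003
```

View pics/top1.png

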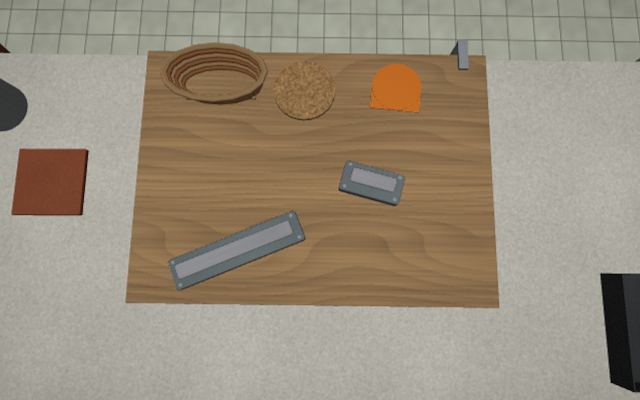

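View pics/scene1.png

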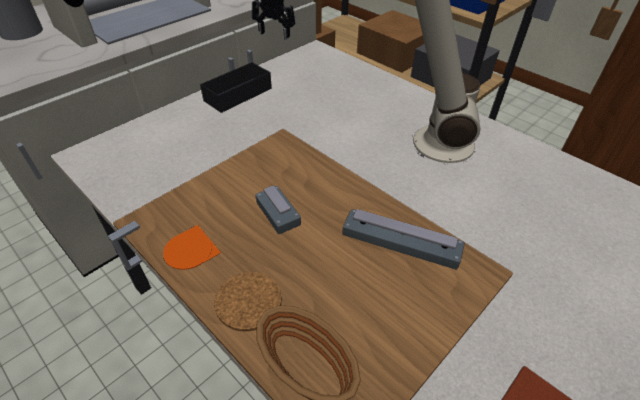

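The top view shows the long bar from about (173,272) to (293,228), and the short jog bar at about (374,180). The gripper is out of view on the right. In the scene view the long bar runs from (358,213) to (458,243). Next I segment the aluminium bar and cast rays onto z = 82 mm.

```bash
cat > h.py <<'E'
import numpy as np
def ray(d,uv,z):
    K,T=d["K"],d["T"]; v=np.linalg.inv(K)@[uv[0],uv[1],1]; r=T[:3,:3]@(v*[1,-1,-1]); o=T[:3,3]
    return o+r*(z-o[2])/r[2]
E
python3 - <<'E'
from h import *
import cv2
from bench import arm
for n,c,roi in(("top",(235,250),(160,205,310,295)),("top",(374,180),(330,155,410,210)),("scene",(408,228),(335,200,470,270)) ):
    d=np.load(n+"1.npz");f=d["frame"].astype(int)
    b,g,r=f[...,0],f[...,1],f[...,2]
    m=((b>115)&(r>100)&(b-r>-6)).astype(np.uint8)   # grey/bright
    x0,y0,x1,y1=roi;k=np.zeros_like(m);k[y0:y1,x0:x1]=m[y0:y1,x0:x1]
    cs,_=cv2.findContours(k,cv2.RETR_EXTERNAL,cv2.CHAIN_APPROX_NONE);cs=max(cs,key=cv2.contourArea)
    print(n,f[c[1],c[0]],cv2.contourArea(cs),cv2.minAreaRect(cs))
    p=np.array([ray(d,q[0],82)[:2] for q in cs],np.float32)
    R=cv2.minAreaRect(p);print(R);print(cv2.boxPoints(R).round(1).tolist())
s=arm.read_state()
from scipy.spatial.transform import Rotation as Ro
print(Ro.from_quat(s["ee_rot"]).as_matrix().round(3))
E
```

```text
top [144 139 139] 1642.5 ((232.82760620117188, 249.06895446777344), (14.484235763549805, 122.93031311035156), 68.19859313964844)
((459.7073974609375, 167.18687438964844), (31.02248191833496, 258.49761962890625), 22.788530349731445)
[[395.29998779296875, 280.29998779296875], [495.5, 42.0], [524.0999755859375, 54.0], [423.8999938964844, 292.3999938964844]]
top [148 143 142] 556.0 ((373.33843994140625, 179.09231567382812), (45.78242111206055, 13.506691932678223), 15.255120277404785)
((615.920166015625, -132.66285705566406), (100.38648223876953, 30.472742080688477), 75.11260986328125)
[[588.2999877929688, -177.3000030517578], [617.7000122070312, -185.10000610351562], [643.5, -88.0999984741211], [614.0999755859375, -80.19999694824219]]
scene [135 125 127] 840.0 ((404.2245788574219, 227.22650146484375), (107.99248504638672, 9.231715202331543), 16.189208984375)
((464.46978759765625, 164.68722534179688), (30.543960571289062, 263.0511474609375), 22.935407638549805)
[[399.20001220703125, 279.8999938964844], [501.70001220703125, 37.599998474121094], [529.7999877929688, 49.5], [427.29998779296875, 291.79998779296875]]
[[-0.94  -0.342 -0.001]
 [-0.342  0.94   0.002]
 [ 0.     0.002 -1.   ]]
```

The bar's centre is at about (462, 166, 82), the average of the two views. The tool's y axis is already within 3° of the bar direction. I'll move over with the fingers shut.

Emit:
{"name": "servo_tool", "arguments": {"commands": [[[255,-0.03,0.025,0,0,0,0],[255,-0.03,0.025,0,0,0,0],[255,-0.03,0.025,0,0,0,0],[255,-0.03,0.025,0,0,0,0],[255,-0.03,0.025,0,0,0,0],[255,-0.03,0.025,0,0,0,0],[255,-0.03,0.025,0,0,0,0],[255,-0.03,0.025,0,0,0,0],[255,-0.03,0.025,0,0,0,0],[255,-0.03,0.025,0,0,0,0]]]}}

```text
clock: 0.93
position: [410.4, -248.0, 231.2]
ee_rot: [-0.173, 0.985, 0.0, -0.0]
contact_force: [1.3, -0.2, 0.7]
gripper_width: 0.3
grasp_force: 0.0
```

Emit:
{"name": "servo_tool", "arguments": {"commands": [[[255,-0.019,0.036,0,0,0,0],[255,-0.019,0.036,0,0,0,0],[255,-0.019,0.036,0,0,0,0],[255,-0.019,0.036,0,0,0,0],[255,-0.019,0.036,0,0,0,0],[255,-0.019,0.036,0,0,0,0],[255,-0.019,0.036,0,0,0,0],[255,-0.019,0.036,0,0,0,0],[255,-0.019,0.036,0,0,0,0],[255,0,0,0,0,0,0]]]}}

```text
clock: 1.77
position: [461.2, 118.5, 231.1]
ee_rot: [-0.177, 0.984, 0.0, 0.001]
contact_force: [0.4, -0.7, 0.9]
gripper_width: -0.0
grasp_force: 0.0
```

Emit:
{"name": "servo_tool", "arguments": {"commands": [[[255,-0.009,0.022,0.02,0,0,0],[255,-0.008,0.022,0.02,0,0,2.5],[255,0,0,0.03,0,0,0],[255,0,0,0.03,0,0,0],[255,0,0,0.02,0,0,0],[255,0,0,0,0,0,0],[255,0,0,0,0,0,0]]]}}

```text
clock: 2.35
position: [460.6, 159.7, 110.7]
ee_rot: [-0.152, 0.988, -0.001, -0.001]
contact_force: [0.0, 0.1, 0.8]
gripper_width: -0.2
grasp_force: 0.0
```

```bash
python3 - <<'E'
from bench import arm,cams
import cv2,numpy as np
a=cams.get_image("top")["frame"][150:320,120:420];b=cams.get_image("scene")["frame"][130:300,250:550]
cv2.imwrite("pics/c2.png",cv2.resize(np.hstack([a,b]),(800,227)))
s=arm.read_state();print(s["position"],s["contact_force"],s["clock"])
E
```

```text
[462.06073685 160.62964373 112.70154413] [-0.10300996  0.05359371  0.41198477] 2.45
```

View pics/c2.png

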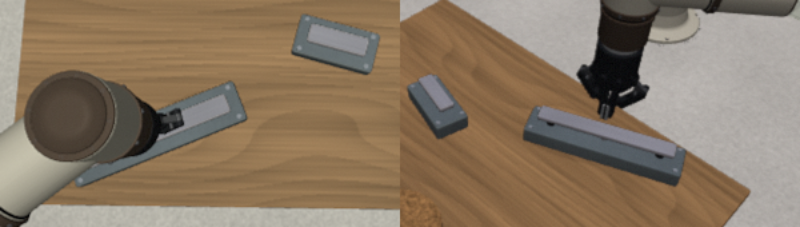

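The closed fingertips hang about 30 mm above the bar near its middle, around (605,115) in the right half. The jog bar is clear. I'll trim the position by 5 mm and start pressing.

Emit:
{"name": "servo_tool", "arguments": {"commands": [[[255,-0.001,0.005,0.01,0,0,-5],[255,0,0,0.01,0,0,0],[255,0,0,0.006,0,0,0],[255,0,0,0.004,0,0,0],[255,0,0,0.004,0,0,0],[255,0,0,0,0,0,0],[255,0,0,0,0,0,0]]]}}

```text
clock: 3.03
position: [461.0, 165.5, 78.1]
ee_rot: [-0.195, 0.981, 0.0, 0.001]
contact_force: [0.3, 0.1, 2.5]
gripper_width: -0.1
grasp_force: 1.5
```

Emit:
{"name": "servo_tool", "arguments": {"commands": [[[255,0,0,0.003,0,0,0],[255,0,0,0.003,0,0,0],[255,0,0,0.002,0,0,0],[255,0,0,0.001,0,0,0],[255,0,0,0,0,0,0]]]}}

```text
clock: 3.45
position: [461.1, 165.5, 69.9]
ee_rot: [-0.195, 0.981, -0.0, 0.001]
contact_force: [-4.1, -1.1, 13.3]
gripper_width: 0.2
grasp_force: 6.7
```

At 13 N the bar is on its stop, since 7 N is fully down. I'll hold it for over a second, then lift.

Emit:
{"name": "servo_tool", "arguments": {"commands": [[[255,0,0,0,0,0,0],[255,0,0,0,0,0,0],[255,0,0,0,0,0,0],[255,0,0,0,0,0,0],[255,0,0,0,0,0,0],[255,0,0,0,0,0,0],[255,0,0,0,0,0,0],[255,0,0,0,0,0,0]]]}}

```text
clock: 4.12
position: [461.1, 165.6, 69.9]
ee_rot: [-0.195, 0.981, 0.0, 0.001]
contact_force: [-3.6, -0.9, 13.0]
gripper_width: 0.2
grasp_force: 6.6
```

```bash
python3 - <<'E'
from bench import arm,cams
import cv2
cv2.imwrite("pics/d3.png",cv2.resize(cams.get_image("scene")["frame"][190:280,330:480],(750,450),interpolation=cv2.INTER_CUBIC))
s=arm.read_state();print(s["position"],s["contact_force"],s["wrist_torque"],s["clock"])
E
```

```text
[461.08460208 165.54430102  69.92875564] [-3.9192926  -1.90428773 13.83546453] [-0.23670655  0.98284949  0.00334583] 4.1667
```

View pics/d3.png

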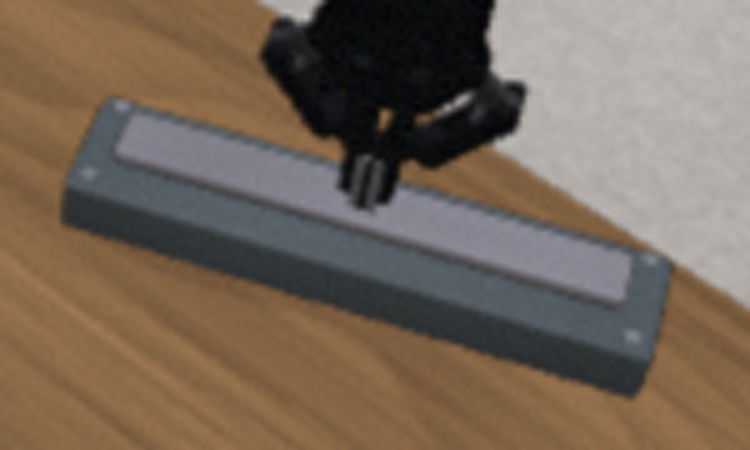

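The bar is fully down and level at both ends, at (125,140) and (625,280), with the fingertips at its middle (365,190). I'll hold a bit longer, then lift off.

Emit:
{"name": "servo_tool", "arguments": {"commands": [[[255,0,0,0,0,0,0],[255,0,0,0,0,0,0],[255,0,0,0,0,0,0],[255,0,0,0,0,0,0],[255,0,0,-0.004,0,0,0],[255,0,0,-0.006,0,0,0],[255,0,0,-0.008,0,0,0],[255,0,0,-0.02,0,0,0],[255,0,0,-0.03,0,0,0],[255,0,0,-0.03,0,0,0]]]}}

```text
clock: 5.0
position: [459.5, 164.7, 166.5]
ee_rot: [-0.195, 0.981, -0.001, -0.002]
contact_force: [0.7, 0.1, -0.2]
gripper_width: -0.1
grasp_force: 0.0
```

Emit:
{"name": "servo_tool", "arguments": {"commands": [[[255,0,0,-0.02,0,0,0],[255,0,0,0,0,0,0],[255,0,0,0,0,0,0],[255,0,0,0,0,0,0],[255,0,0,0,0,0,0]]]}}

```text
clock: 5.42
position: [459.6, 164.8, 185.0]
ee_rot: [-0.195, 0.981, -0.0, -0.001]
contact_force: [-0.8, 1.0, -0.1]
gripper_width: -0.3
grasp_force: 0.0
```

```bash
python3 - <<'E'
from bench import arm,cams
import cv2
cv2.imwrite("pics/e4.png",cv2.resize(cams.get_image("scene")["frame"][190:280,330:480],(750,450),interpolation=cv2.INTER_CUBIC))
s=arm.read_state();print(s["position"],s["contact_force"],s["clock"])
E
```

```text
[459.72334424 164.81553369 184.95839491] [-0.1732709  -0.64638637  0.07728356] 5.4667
```

View pics/e4.png

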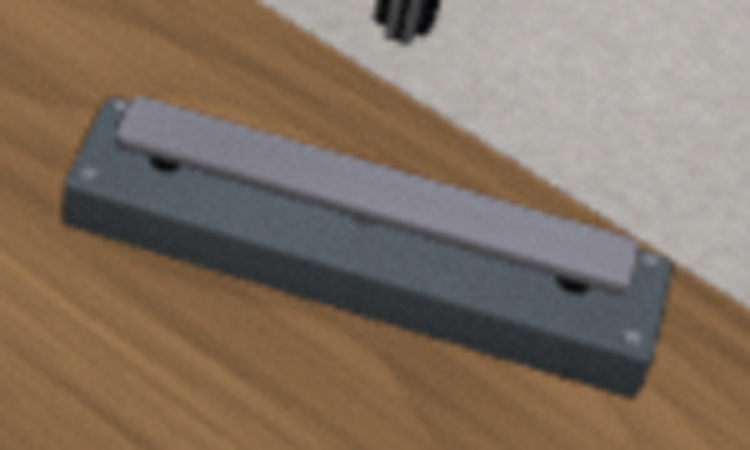

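The bar is back up and level, with both posts visible at (165,160) and (573,283). The fingers are clear at (408,20).

```bash
python3 -c "
from bench import ticket
print(ticket.job_done())"
```

```text
the job is handed in; nothing more can be done
None
```

I pressed the stop bar near its middle, held it on its stop at about 13 N for a little over a second and let it spring back up level; the arm went nowhere near the jog bar, and the job is handed in (no verdict was returned).

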